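# Slide the lacquer board out to the gauge and hold it

## Robot

A 6-joint arm with a two-finger parallel gripper is mounted at the origin on the work surface. World frame = base frame: x ahead of the robot, y to its left, z up, the work surface at z = 0. Lengths are in m, angles in rad, forces in N, time in s.
With the tool pointing down it reaches from about 0.3 to 0.825 m from the base axis. Payload 5.4 kg.
Tool frame: the origin (TCP) lies at the very end of the fingers, on their centre line; the grasp point (between the pads) lies 19 mm behind it; y points along the fingers, x is the direction in which the jaws open and shut, and the axes are right-handed (so a half turn about y gives the same grasp; the last joint's range is limited). The gripper opens to 92 mm and grips with 3 to 60 N. Pads are 20 mm wide; open, the fingers measure 128 mm over their backs; the gripper's body (75 mm by 189 mm) begins 69 mm behind the grasp point.
Start: joints at [0.928, 0.158, 1.597, -0, 1.386, -0.21], TCP at [0.241, 0.522, 0.215] pointing down, gripper open.
Joint ranges: [-2.91, 2.91], [-0.94, 2.29], [0.18, 2.7], [-1.29, 4.43], [0.17, 2.64], [-3, 3]. Speed limits (rad/s): [2.57, 2.57, 3.14, 3.14, 3.14, 3.14].

## Interface

Orientations are given as a unit quaternion [x, y, z, w].
In Python, from plant import status, imaging, order gives the robot as it stands.
- The arm moves only by the tool drive_tool, never from a script. Its argument "increments" is a list of rows, each a list of 6 numbers: the shift along the world's x, y, z in cm, then the turn, a rotation vector about the world's x, y, z in rad. A call has 1 to 12 rows; each row is the pose to reach, as a shift and turn from the pose commanded when the call began; what a row does not reach only later rows make up. A row lasts 1/8 s, in which the tool goes at most 62.5 mm and 10.7 degrees, less where a joint would pass 70% of its speed; a pose out of reach is approached as far as the arm can. A call with a gripper value outside its range is refused whole. "hand" is the finger opening in cm, from 0 to 9.19, set as the call begins (left out, the last holds). The fingers move at their own pace and stop on an object; "grip_force" is the grip in N (left out, the last holds). Time passes only in rows, so rows that repeat a pose let the fingers close. It gives the time, the measured TCP pose, the force and the opening at its end, in the units of the state.
- status.read_state(): the state, without advancing time (a new reading comes with each control period).
- imaging.read_camera(name): name is "side" or "top" or "wrist"; returns a dict with "image" (384x512x3 uint8, red, green, blue), "range_z" (384x512 float32, m along the optical axis (not along the pixel's ray), 0 where there is no reading), "intrinsics" (3x3 intrinsics, pixels), "R" (3x3) and "t" (3): a world point X has camera coordinates R X + t; the wrist camera has in their place "mount" (4x4, takes a point from camera to tool coordinates, whose origin is the TCP and whose axes are the tool frame's). Camera axes: x right, y down, z forward; pixel columns grow to the right and rows downward; lengths in m; the calibration is good to about 2 mm. A picture is of the moment at which its call begins: read the wrist's pose just before it.
- order.hand_in(): hands the job in, once; it reports no verdict.
The state is a dict: "clock": time; "joints": joint angles; "qvel": joint speeds; "joint_efforts": joint torques, N m; "position": TCP position; "tcp_rot": TCP orientation; "ft_force": force on the tool from outside, world axes, zero at the start; "ft_torque": the same for the moment, N m; "grip_width": finger opening in m.
Only numpy, scipy, OpenCV 4.12 (cv2) and the standard library are available. Lean on these libraries where they do the work, as an engineer would, in place of code of your own. Each camera call takes 0.05 s, during which the arm holds its last target.

## Task

Take the ware board by the upright wooden cleat at its back end and slide it out along the stand, so that its bowls pass under the lamp bar, until its front end is level with the pointer of the gauge that stands beside its path. The bowls then make it tip, so finish while still holding the board with the gripper: level, still lying on the stand, not let go. Do not touch the two bowls on it, do not let the board tip, and leave everything else where it is.

Things in the scene. Friction and masses are not known exactly. Their poses are not given: they have to be found in the camera images.
- stand: Fixed low plywood stand; origin on the table under the middle of its deck, z up. Deck 210 (x) x 420 (y) mm, top 90 mm above the table, front edge at y = -210 mm; the board slides outward along -y. Two guide strips along y, 10 mm high on the deck, leave the board 3.5 mm on each side. A drip tray, 18 mm high, lies on the table under the overhang.
- lamp_bar (a point): Middle of the underside of the stand's lamp bar, 202 mm above the table, at the stand's y = -220 mm; axes the stand's. The bar (210 mm along x, 30 mm along y, top 232 mm above the table) crosses the board's path on two posts at the stand's x = +-97 mm. The bowls pass 33 mm below it.
- board_cleat (a point): Centre (half-way up) of the upright wooden cleat fixed on the back end of the loose board: 84 mm long across the board (x), 20 mm thick along it (y), standing 55 mm above the board's top; centre 131.5 mm above the table. Axes are the board's: -y to its front end, z up. Can be pinched from above with the fingers closing along y. 410 mm from the front end, 30 mm from the back end.
- board_front (a point): Middle of the upper edge of the board's front end. Axes are the board's: -y outward. Plain wooden plank 130 (x) x 440 (y) x 14 mm, 0.39 to 0.62 kg with its cleat; with its bowls it tips over the stand's front edge when more than about 200 mm overhangs. At the start 0 to 70 mm overhangs, at the mark 230 to 280 mm.
- board: The same ware board; origin in the middle of its underside, axes as above.
- gauge_tip (a point): Tip of the gauge's pointer. The gauge is fixed: dark wood foot 60 x 60 x 18 mm, round steel post 148 mm high, flat steel pointer 5 mm wide, 104 mm above the table, pointing along the gauge's -x at the board's path and ending 25 to 40 mm beside the board. Axes parallel to the stand's. The board's front end is to stand level with it along the slide (y).
- bowl_front: The front one of two upside-down brown lacquered bowls on the board; origin in the middle of its underside (rim), 0.13 to 0.2 kg.
- bowl_front_center (a point): Its centre, 32.5 mm above the board: rim 101 mm across below, foot 44 mm across on top, 65 mm high. 70 mm behind the board's front end.
- bowl_rear: The rear one of the two bowls on the board, same kind; origin as for the front one.
- bowl_rear_center (a point): Its centre, half-way up. 185 mm behind the board's front end, 225 mm ahead of the cleat.
- spare_bowl_near_center (a point): Bystander: centre of another such bowl, upside down on the table behind the stand's back end.
- spare_bowl_far_center (a point): Bystander: centre of another such bowl on the table, on the far side of the stand.
- jar: Bystander: squat amber jar, 64 mm across, 75 mm high, on the far side of the stand; origin at the middle of its base.
- water_bottle: Bystander: clear bottle, 60 mm across, 170 mm high, on the far side of the stand; origin at the middle of its base.
- brush: Bystander: brush 170 mm long lying along the far side of the stand.
- sanding_block: Bystander: cork block 45 x 90 x 30 mm behind the stand's back end; origin at the middle of its underside.
Mind the look-alikes: they are no part of the job. What is shaped like the bowl_front but blue or pink is not meant.

How it is judged:
On the way, in this order (a step that is already met when the one before it is completed fails the run):
1. the board slides out and its front bowl has passed under the lamp bar (more than 140 mm overhang), level on the stand (y of board_front in the frame of stand below -0.35 m and angle between board_front's own z axis and vertical below 0.05 rad and z of board_cleat in the frame of stand between 0.1215 and 0.1435 m and z of board_front in the frame of stand between 0.092 and 0.116 m), for 0.05 s.
2. the front end is at the gauge's pointer (8 mm), the board level and held by the gripper (y of board_front in the frame of gauge_tip between -0.008 and 0.008 m and angle between board_front's own z axis and vertical below 0.05 rad and z of board_cleat in the frame of stand between 0.1215 and 0.1435 m and z of board_front in the frame of stand between 0.092 and 0.116 m and contact force between the fingers and board above 0.8 N), for 0.3 s.
At the end, for the whole second after the job is handed in: The board's front end is within 8 mm of the pointer along the slide; the board is level (0.05 rad), at rest on the stand (within 10 mm of its height), held by the fingers (over 0.8 N), not leaning on the gauge; both bowls stand upright on it, within about 30 mm of where they were (all of step 2 and angle between each of bowl_front_center, bowl_rear_center's own z axis and vertical below 0.1 rad and z of bowl_front_center in the frame of board_front between 0.0265 and 0.0385 m and x of bowl_front_center in the frame of board_front between -0.04 and 0.04 m and z of bowl_rear_center in the frame of board_front between 0.0265 and 0.0385 m and x of bowl_rear_center in the frame of board_front between -0.04 and 0.04 m and y of bowl_front_center in the frame of board_front between 0.04 and 0.1 m and y of bowl_rear_center in the frame of board_front between 0.145 and 0.225 m and linear speed of board below 0.02 m/s and contact force between board and gauge below 0.3 N); the arm keeps its last pose, push and grip.
It fails at once if the board tips by more than 0.15 rad (angle between board_front's own z axis and vertical above 0.15 rad).
It fails at once if the robot touches a bowl on the board (contact force between any of the fingers, the arm and bowl_front above 0.5 N or contact force between any of the fingers, the arm and bowl_rear above 0.5 N).
It fails at once if a bystander is moved by more than 20 mm (distance of any of spare_bowl_near_center, spare_bowl_far_center, jar, water_bottle, brush, sanding_block from where it was at the start of the episode above 0.02 m).
It also fails if it takes over 38 s, if anything falls off the work surface, if the arm or the gripper's body presses on something with over 40 N, if the wrist force passes 120 N, or if a joint passes its speed limit or range.

## Working session

There is one attempt and no reset: what is moved stays moved. The work goes in short steps, Python scripts to look and compute and a tool call to move; the robot and the scene stay as the last step left them, time stands still between calls to the robot, and variables do not carry over. Pictures are saved under pics/ and viewed, and the job is handed in when it is done.

Besides the shell and the picture viewer there is one more tool, called after "Emit:" in YAML: its name, and indented under it one key for each argument. drive_tool: Moves the arm, as the interface text tells. Its arguments: {"type":"object","properties":{"increments":{"type":"array","items":{"type":"array","items":{"type":"number"}}},"hand":{"type":"number"},"grip_force":{"type":"number"}},"required":["increments"]}

```bash
mkdir -p pics; ls
python3 - <<'E'
from plant import status, imaging
import numpy as np, cv2, pickle
s=status.read_state(); print(s)
d={}
for n in ("side","top","wrist"):
    c=imaging.read_camera(n); d[n]=c
    cv2.imwrite(f"pics/{n}0.png",c["image"][:,:,::-1])
    print(n,c["intrinsics"].tolist(),c.get("R"),c.get("t"),c.get("mount"))
pickle.dump((s,d),open("shot0.pkl","wb"))
E
```

```text
pics
{'clock': 0.0, 'joints': array([ 9.27901412e-01,  1.59023271e-01,  1.59819002e+00,  8.84004966e-06,
        1.38620757e+00, -2.10119809e-01]), 'qvel': array([-0.00217415,  0.00017359, -0.0004991 , -0.00269894,  0.00044348,
        0.00275679]), 'joint_efforts': array([-1.18054577e-03, -3.85554564e+01, -3.22108305e+01,  7.00534252e-02,
        3.77542851e-02, -1.40740954e-04]), 'position': array([0.24080294, 0.52147608, 0.21365455]), 'tcp_rot': array([ 0.59591534,  0.38038139, -0.38159392, -0.59546704]), 'ft_force': array([ 0.38620693,  0.8851721 , -0.60109143]), 'ft_torque': array([ 0.00200747, -0.00340753, -0.04122262]), 'grip_width': 0.09195567531338814}
side [[469.7868209926635, 0.0, 262.3299962835794], [0.0, 469.7868209926635, 192.9800571244691], [0.0, 0.0, 1.0]] [[ 0.62218565 -0.7826815   0.01716668]
 [-0.43123716 -0.36094451 -0.82689393]
 [ 0.6533908   0.50707863 -0.56209584]] [-0.28957874  0.34441184  1.37768912] None
top [[369.3454315921777, 0.0, 255.7810184526759], [0.0, 369.3454315921777, 191.57699447242442], [0.0, 0.0, 1.0]] [[ 0.08235376 -0.99658573  0.00589364]
 [-0.96920622 -0.08146551 -0.23238477]
 [ 0.23207148  0.01342561 -0.97260608]] [-0.01886489  0.52117487  1.30206984] None
wrist [[336.0716991133435, 0.0, 252.6657570558899], [0.0, 336.0716991133435, 192.10145705579382], [0.0, 0.0, 1.0]] None None [[ 9.99999849e-01  5.27837974e-04  1.50447465e-04  5.53164367e-04]
 [-6.07323842e-06 -2.63450815e-01  9.64672830e-01 -1.70579862e-01]
 [ 5.48826459e-04 -9.64672685e-01 -2.63450772e-01  7.42215308e-02]
 [ 0.00000000e+00  0.00000000e+00  0.00000000e+00  1.00000000e+00]]
```

View pics/side0.png

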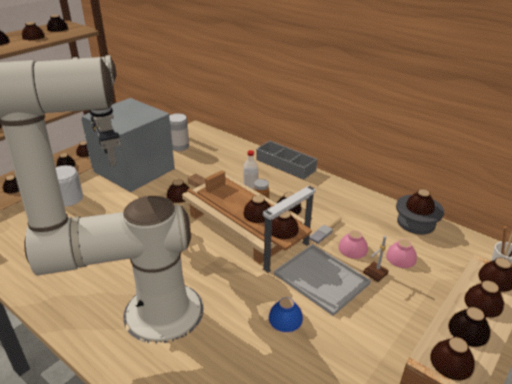

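View pics/top0.png

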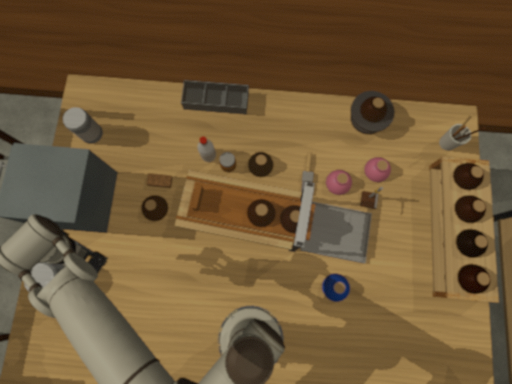

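View pics/wrist0.png

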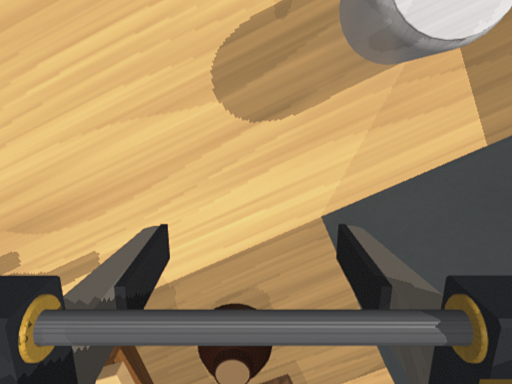

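```bash
cat > h.py <<'E'
import numpy as np, cv2, pickle
from scipy.spatial.transform import Rotation as Ro
def cloud(c):
    z=c["range_z"].astype(float);K=c["intrinsics"];v,u=np.mgrid[:z.shape[0],:z.shape[1]]
    P=np.stack([(u-K[0,2])/K[0,0]*z,(v-K[1,2])/K[1,1]*z,z],-1)
    P=(P-c["t"])@c["R"]
    P[z<=0]=np.nan
    return P
def ray(c,u,v,h):
    K=c["intrinsics"];d=np.array([(u-K[0,2])/K[0,0],(v-K[1,2])/K[1,1],1.])@c["R"]
    o=-np.asarray(c["t"])@c["R"]
    return o+d*(h-o[2])/d[2]
def proj(c,X):
    p=(np.asarray(c["R"])@np.asarray(X).T).T+c["t"];K=c["intrinsics"]
    return p[...,:2]/p[...,2:]*[K[0,0],K[1,1]]+[K[0,2],K[1,2]]
def crop(c,u0,v0,u1,v1,k,name):
    cv2.imwrite("pics/"+name,cv2.resize(c["image"][v0:v1,u0:u1,::-1],None,fx=k,fy=k,interpolation=cv2.INTER_CUBIC))
E
python3 - <<'E'
from h import *
s,d=pickle.load(open("shot0.pkl","rb"))
crop(d["top"],165,140,395,275,3.4,"topc.png")
crop(d["side"],180,140,420,310,3.3,"sidec.png")
P=cloud(d["top"])
for u,v in [(208,200),(185,210),(230,200),(260,208),(290,215),(305,200),(340,235),(370,190),(371,199),(375,203),(154,205),(120,250)]:
    print(u,v,P[v,u].round(4))
E
```

```text
208 200 [0.4667 0.191  0.1001]
185 210 [0.426  0.2704 0.088 ]
230 200 [0.4717 0.1123 0.1076]
260 208 [0.4403 0.0042 0.1675]
290 215 [ 0.4249 -0.0978  0.1673]
305 200 [ 0.4665 -0.1376  0.2288]
340 235 [ 3.947e-01 -3.042e-01  3.000e-04]
370 190 [ 0.5795 -0.4157 -0.002 ]
371 199 [ 0.5382 -0.4126  0.0217]
375 203 [ 0.5051 -0.4023  0.1024]
154 205 [0.4386 0.3894 0.0667]
120 250 [ 2.710e-01  5.096e-01 -2.000e-04]
```

View pics/topc.png

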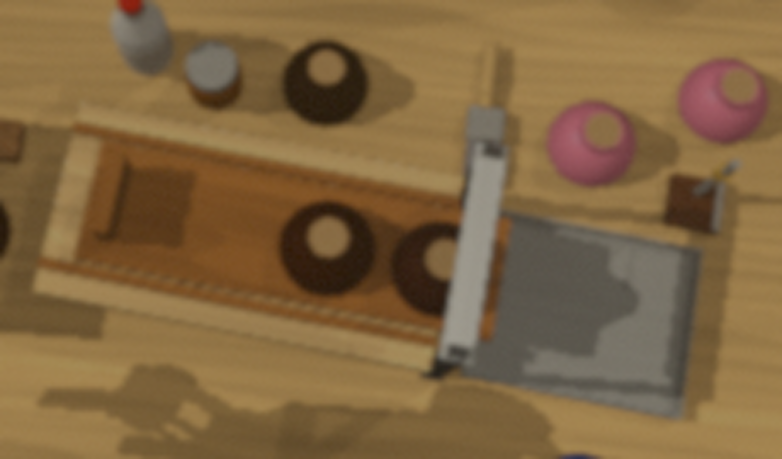

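View pics/sidec.png

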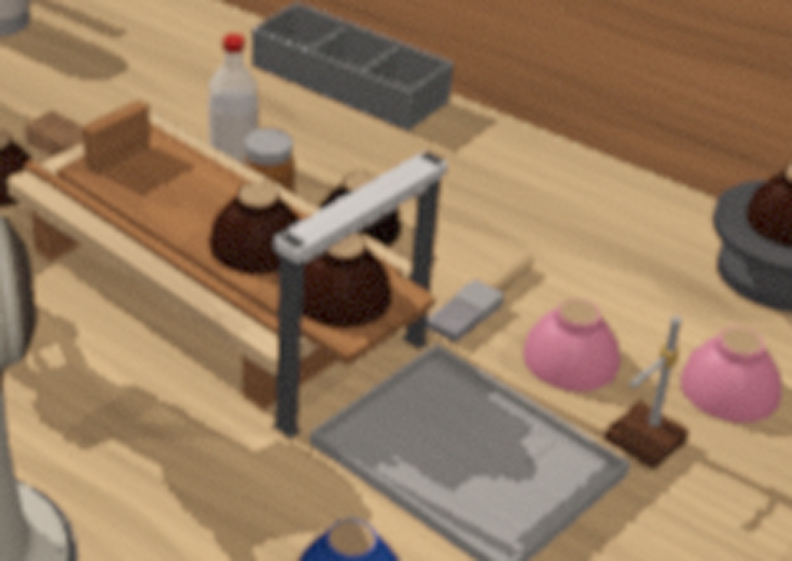

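Run:
```python
from h import *
s,d=pickle.load(open("shot0.pkl","rb"))
P=cloud(d["top"]);Q=cloud(d["side"])
def box(P,lo,hi,z0,z1):
    m=(P[...,0]>lo[0])&(P[...,0]<hi[0])&(P[...,1]>lo[1])&(P[...,1]<hi[1])&(P[...,2]>z0)&(P[...,2]<z1)
    return m
def rect(X):
    (c,sz,a)=cv2.minAreaRect(X[:,:2].astype(np.float32)); return np.round(c,4),np.round(sz,4),round(a,2)
for n,C in (("top",P),("side",Q)):
    print(n)
    bar=C[box(C,(.3,-.25),(.65,0),.22,.245)]; print("bar",len(bar),rect(bar),np.median(bar[:,2]))
    cl=C[box(C,(.35,.1),(.6,.32),.148,.172)]; print("cleat",len(cl),rect(cl) ,np.median(cl[:,2]))
    bd=C[box(C,(.35,-.2),(.6,.32),.099,.107)]; print("board",len(bd),rect(bd),np.median(bd[:,2]))
    dk=C[box(C,(.25,-.2),(.65,.35),.084,.095)]; print("deck",len(dk),rect(dk),np.median(dk[:,2]))
    bw=C[box(C,(.35,-.2),(.6,.1),.16,.175)]; 
    k,lab,cen=cv2.kmeans(bw[:,:2].astype(np.float32),2,None,(3,50,1e-5),5,cv2.KMEANS_PP_CENTERS);print("bowls",len(bw),cen)
    g=C[box(C,(.45,-.5),(.62,-.35),.09,.115)];print("gauge",len(g),rect(g) if len(g)>3 else g); print(g.round(3)[:40])
```

```text
top
bar 626 (array([ 0.4235, -0.1364]), array([0.0302, 0.2103]), 83.31) 0.23098360674316604
cleat 148 (array([0.4648, 0.2259]), array([0.0208, 0.0826]), 84.39) 0.1579112234584778
board 2891 (array([0.4475, 0.0546]), array([0.4775, 0.1769]), 86.35) 0.10285435606432142
deck 2025 (array([0.4837, 0.0689]), array([0.4382, 0.2834]), 83.16) 0.08941125797852585
bowls 258 [[ 0.42409733 -0.11101149]
 [ 0.43423328  0.00080013]]
gauge 45 (array([ 0.5234, -0.4062]), array([0.0155, 0.0685]), 88.7)
[[ 0.558 -0.405  0.114]
 [ 0.555 -0.4    0.109]
 [ 0.555 -0.403  0.109]
 [ 0.553 -0.399  0.1  ]
 [ 0.551 -0.4    0.108]
 [ 0.551 -0.403  0.11 ]
 [ 0.549 -0.399  0.1  ]
 [ 0.547 -0.399  0.11 ]
 [ 0.548 -0.404  0.106]
 [ 0.548 -0.406  0.111]
 [ 0.549 -0.415  0.108]
 [ 0.547 -0.401  0.095]
 [ 0.545 -0.402  0.103]
 [ 0.543 -0.402  0.114]
 [ 0.544 -0.407  0.109]
 [ 0.546 -0.412  0.105]
 [ 0.544 -0.413  0.113]
 [ 0.543 -0.404  0.096]
 [ 0.542 -0.405  0.104]
 [ 0.541 -0.407  0.109]
 [ 0.538 -0.406  0.102]
 [ 0.54  -0.411  0.098]
 [ 0.533 -0.404  0.107]
 [ 0.535 -0.409  0.104]
 [ 0.531 -0.405  0.104]
 [ 0.531 -0
[... 1101 characters left out ...]
12]
 [ 0.547 -0.41   0.11 ]
 [ 0.545 -0.414  0.113]
 [ 0.55  -0.415  0.111]
 [ 0.553 -0.417  0.11 ]
 [ 0.542 -0.406  0.107]
 [ 0.538 -0.41   0.113]
 [ 0.547 -0.41   0.107]
 [ 0.546 -0.414  0.109]
 [ 0.547 -0.416  0.109]
 [ 0.553 -0.418  0.107]
 [ 0.54  -0.407  0.105]
 [ 0.542 -0.41   0.105]
 [ 0.539 -0.414  0.109]
 [ 0.541 -0.416  0.109]
 [ 0.547 -0.417  0.106]
 [ 0.55  -0.419  0.105]
 [ 0.53  -0.405  0.107]
 [ 0.533 -0.407  0.106]
 [ 0.535 -0.41   0.106]
 [ 0.537 -0.412  0.105]
 [ 0.545 -0.412  0.1  ]
 [ 0.541 -0.417  0.106]
 [ 0.546 -0.418  0.104]
 [ 0.524 -0.405  0.107]
 [ 0.524 -0.408  0.108]
 [ 0.53  -0.409  0.105]
 [ 0.543 -0.411  0.097]
 [ 0.543 -0.414  0.098]
 [ 0.545 -0.416  0.099]]
```

Run:
```python
from h import *
s,d=pickle.load(open("shot0.pkl","rb"))
crop(d["top"],355,180,395,215,18,"tipt.png")
crop(d["side"],360,230,400,285,10,"tips.png")
crop(d["top"],175,165,225,225,10,"cleatt.png")
Rm=Ro.from_quat(s["tcp_rot"]).as_matrix(); print(Rm.round(3))
a=np.arctan2(Rm[1,0],Rm[0,0]); print("tool x yaw deg",np.degrees(a))
```

```text
[[ 0.419 -0.001 -0.908]
 [ 0.908 -0.001  0.419]
 [-0.002 -1.     0.   ]]
tool x yaw deg 65.20373945546207
```

View pics/tipt.png

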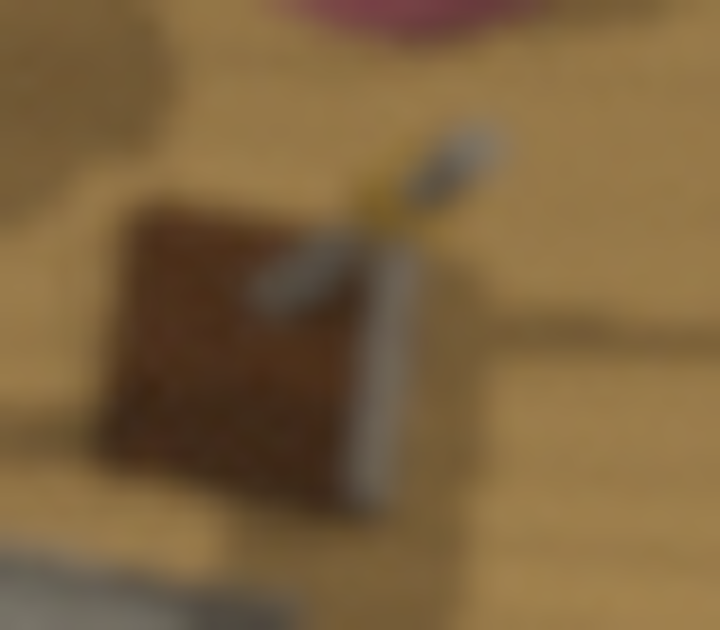

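View pics/tips.png

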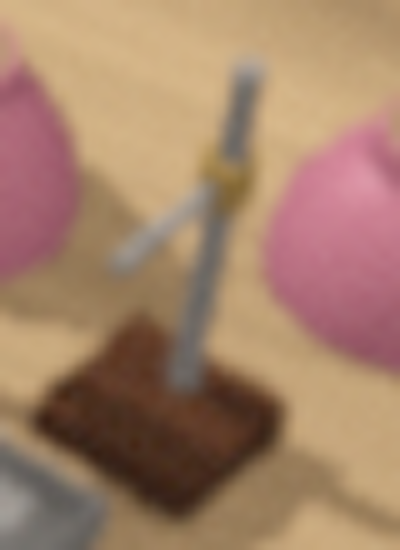

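View pics/cleatt.png

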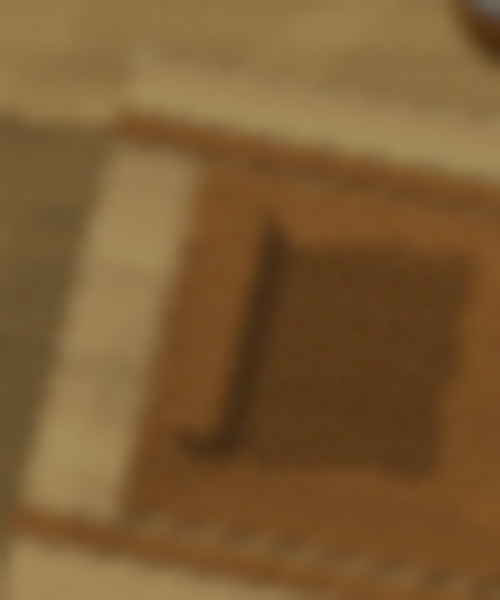

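The top picture shows the pointer tip at about (374.6, 207.6) and its collar at (376.2, 192). In the side picture the tip is at (371.4, 256). In the top picture the cleat's lighter top runs from (201, 186) down to (194, 210), with its dark front face on the right.

Candidates by top-view pixel:
- **Cleat:** the only upright block on the board, at (197, 198).
- **Board bowls:** dark, at (261, 211) and (290, 217). Their tops are at 0.168 m, so they stand on the board.
- **Not meant:** spare bowls at (154, 207) and (260, 163), pink bowls at (338, 181) and (377, 168), the blue bowl at (336, 287), the rack bowls on the right, and the cork block at (158, 180).

Run:
```python
from h import *
s,d=pickle.load(open("shot0.pkl","rb"))
t,c=d["top"],d["side"]
T=ray(t,374.65,207.6,.105); S=ray(c,371.4,256,.105); print("tip",T,S)
# triangulate
A=[];b=[]
for cam,(u,v) in ((t,(374.65,207.6)),(c,(371.4,256))):
    o=-cam["t"]@cam["R"];K=cam["intrinsics"];dr=np.array([(u-K[0,2])/K[0,0],(v-K[1,2])/K[1,1],1])@cam["R"];dr/=np.linalg.norm(dr)
    M=np.eye(3)-np.outer(dr,dr);A.append(M);b.append(M@o)
print("tri",np.linalg.solve(sum(A),sum(b)))
print("collar dir",ray(t,376.2,192,.105)-T)
# board edges by deck-corners: cleat top from rect corners
al=np.radians(-6.65);ys=np.array([-np.sin(al),np.cos(al)]);xs=np.array([np.cos(al),np.sin(al)])
bar=np.array([.4235,-.1364]);O=bar+.22*ys
f=lambda p:(round(float((p[:2]-O)@xs),4),round(float((p[:2]-O)@ys),4))
cl=np.array([.4648,.2259])
print("O",O,"cleat",f(cl),"front",f(cl-.41*ys),"tip",f(T),f(S))
# orange board mask in top image beyond bar : board's front edge
print("exp front mid px",proj(t,np.r_[cl-.41*ys,.104]))
```

```text
tip [ 0.48767215 -0.40033226  0.105     ] [ 0.489413   -0.40389104  0.105     ]
tri [ 0.48919514 -0.40227905  0.10358542]
collar dir [ 0.05740301 -0.00509913  0.        ]
O [0.44897688 0.08211986] cleat (-0.0009, 0.1446) front (-0.0009, -0.2654) tip (0.0943, -0.4747) (0.0964, -0.4781)
exp front mid px [311.90665    222.17502881]
```

Emit:
drive_tool:
  increments:
    - [3, -4, 1, 0, 0, 0.04]
    - [6, -8, 1, 0, 0, 0.08]
    - [9, -12, 1, 0, 0, 0.12]
    - [12, -16, 1, 0, 0, 0.16]
    - [15, -20, 1, 0, 0, 0.2]
    - [18, -24, 1, 0, 0, 0.25]
    - [20.5, -27, 0.5, 0, 0, 0.29]
    - [22.4, -29.6, 0, 0, 0, 0.32]
    - [22.4, -29.6, 0, 0, 0, 0.32]
    - [22.4, -29.6, 0, 0, 0, 0.32]
  hand: 9.19
  grip_force: 45

```text
clock: 1.4
position: [0.4647, 0.2265, 0.2145]
tcp_rot: [-0.527, -0.471, 0.471, 0.528]
ft_force: [0.3, 0.1, 0.4]
grip_width: 0.0918
```

Run:
```python
from h import *
from plant import status, imaging
s=status.read_state();w=imaging.read_camera("wrist")
R=Ro.from_quat(s["tcp_rot"]).as_matrix();print(s["clock"],s["joints"].round(3),s["position"],np.degrees(np.arctan2(R[1,0],R[0,0])))
M=w["mount"];Rc=R@M[:3,:3];tc=R@M[:3,3]+s["position"]
w["R"]=Rc.T;w["t"]=-Rc.T@tc
cv2.imwrite("pics/w1.png",w["image"][:,:,::-1])
P=cloud(w)
m=(P[...,2]>.15)&(P[...,2]<.166)&(abs(P[...,0]-.465)<.08)&(abs(P[...,1]-.226)<.05)
X=P[m];print(len(X),cv2.minAreaRect(X[:,:2].astype(np.float32)),np.median(X[:,2]))
```

```text
1.4 [ 2.190e-01  7.000e-03  1.758e+00  1.000e-03  1.377e+00 -1.239e+00] [0.46468402 0.22646905 0.21449863] 83.5223495633911
3152 ((0.4655109643936157, 0.22503408789634705), (0.01999831199645996, 0.08372212201356888), 83.02391815185547) 0.1592995102786584
```

View pics/w1.png

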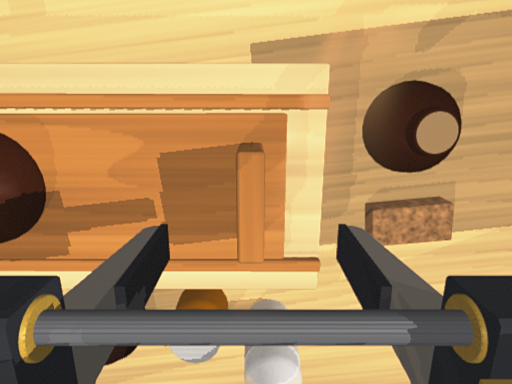

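Emit:
drive_tool:
  increments:
    - [0.1, -0.15, -2.5, 0, 0, 0]
    - [0.1, -0.15, -5, 0, 0, 0]
    - [0.1, -0.15, -7.5, 0, 0, 0]
    - [0.1, -0.15, -9, 0, 0, 0]
    - [0.1, -0.15, -10, 0, 0, 0]
    - [0.1, -0.15, -10, 0, 0, 0]
    - [0.1, -0.15, -10, 0, 0, 0]

```text
clock: 2.33
position: [0.4668, 0.2247, 0.1155]
tcp_rot: [0.528, 0.472, -0.471, -0.527]
ft_force: [-0.1, 0.6, 0.5]
grip_width: 0.0922
```

Emit:
drive_tool:
  increments:
    - [0, 0, 0, 0, 0, 0]
    - [0, 0, 0, 0, 0, 0]
    - [0, 0, 0, 0, 0, 0]
    - [0, 0, 0, 0, 0, 0]
    - [0, 0, 0, 0, 0, 0]
    - [0, 0, 0, 0, 0, 0]
    - [0, 0, 0, 0, 0, 0]
    - [0, 0, 0, 0, 0, 0]
  hand: 1.0
  grip_force: 45

```text
clock: 3.32
position: [0.4662, 0.2245, 0.1146]
tcp_rot: [-0.527, -0.471, 0.471, 0.527]
ft_force: [1.2, 0.6, -0.1]
grip_width: 0.0197
```

Emit:
drive_tool:
  increments:
    - [-0.04, -0.3, 0, 0, 0, 0]
    - [-0.09, -0.8, 0, 0, 0, 0]
    - [-0.18, -1.5, 0, 0, 0, 0]
    - [-0.27, -2.3, 0, 0, 0, 0]
    - [-0.37, -3.1, 0, 0, 0, 0]
    - [-0.46, -3.9, 0, 0, 0, 0]
    - [-0.55, -4.7, 0, 0, 0, 0]
    - [-0.63, -5.3, 0, 0, 0, 0]
    - [-0.68, -5.7, 0, 0, 0, 0]
    - [-0.7, -5.9, 0, 0, 0, 0]
    - [-0.71, -6.0, 0, 0, 0, 0]
    - [-0.71, -6.0, 0, 0, 0, 0]

```text
clock: 4.82
position: [0.4591, 0.1644, 0.1146]
tcp_rot: [0.527, 0.471, -0.471, -0.527]
ft_force: [-0.0, 2.9, -0.9]
grip_width: 0.0197
```

Run:
```python
from h import *
from plant import status, imaging
s=status.read_state();c=imaging.read_camera("top");g=imaging.read_camera("side")
print(s["clock"],s["position"],s["ft_force"],s["ft_torque"])
crop(c,165,140,395,275,3.4,"top2.png")
crop(g,180,140,420,310,3.3,"side2.png")
```

```text
4.825 [0.45905989 0.16437962 0.11459924] [-0.03709129  2.85083263 -0.87504873] [ 0.60575695 -0.04802236 -0.11339227]
```

View pics/top2.png

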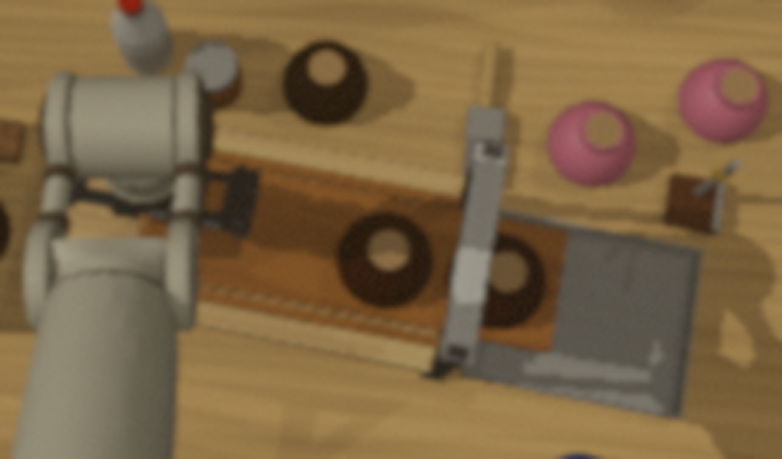

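View pics/side2.png

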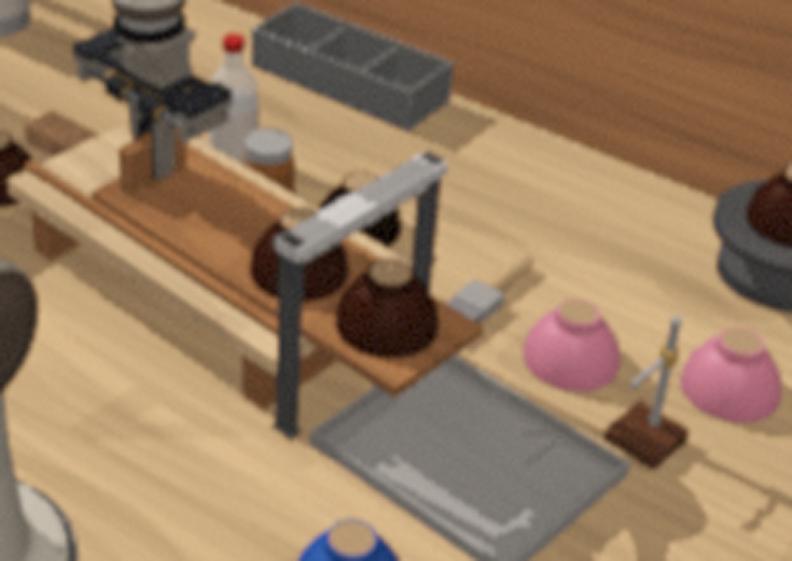

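Emit:
drive_tool:
  increments:
    - [-0.04, -0.3, 0, 0, 0, 0]
    - [-0.09, -0.8, 0, 0, 0, 0]
    - [-0.18, -1.5, 0, 0, 0, 0]
    - [-0.27, -2.3, 0, 0, 0, 0]
    - [-0.37, -3.1, 0, 0, 0, 0]
    - [-0.46, -3.9, 0, 0, 0, 0]
    - [-0.55, -4.7, 0, 0, 0, 0]
    - [-0.65, -5.5, 0, 0, 0, 0]
    - [-0.73, -6.2, 0, 0, 0, 0]
    - [-0.79, -6.7, 0, 0, 0, 0]
    - [-0.82, -6.9, 0, 0, 0, 0]
    - [-0.83, -7.0, 0, 0, 0, 0]

```text
clock: 6.42
position: [0.4508, 0.0945, 0.1147]
tcp_rot: [-0.527, -0.471, 0.471, 0.527]
ft_force: [0.4, 5.0, 2.3]
grip_width: 0.0201
```

Emit:
drive_tool:
  increments:
    - [-0.02, -0.2, 0, 0, 0, 0]
    - [-0.07, -0.6, 0, 0, 0, 0]
    - [-0.14, -1.2, 0, 0, 0, 0]
    - [-0.21, -1.8, 0, 0, 0, 0]
    - [-0.28, -2.4, 0, 0, 0, 0]
    - [-0.35, -3.0, 0, 0, 0, 0]
    - [-0.42, -3.6, 0, 0, 0, 0]
    - [-0.49, -4.2, 0, 0, 0, 0]
    - [-0.56, -4.7, 0, 0, 0, 0]
    - [-0.58, -4.9, 0, 0, 0, 0]
    - [-0.59, -5.0, 0, 0, 0, 0]
    - [-0.59, -5.0, 0, 0, 0, 0]

```text
clock: 7.92
position: [0.445, 0.0446, 0.1148]
tcp_rot: [-0.527, -0.471, 0.471, 0.527]
ft_force: [0.4, 3.7, 0.6]
grip_width: 0.02
```

Run:
```python
from h import *
from plant import status, imaging
s=status.read_state();c=imaging.read_camera("top");g=imaging.read_camera("side")
print(s["clock"],s["position"],s["ft_force"],s["ft_torque"],s["tcp_rot"])
pickle.dump((s,{"top":c,"side":g}),open("shot3.pkl","wb"))
crop(c,265,140,395,275,4.4,"top3.png")
crop(g,180,140,420,310,3.3,"side3.png")
P=cloud(c);m=(P[...,2]>.098)&(P[...,2]<.112)&(P[...,1]<-.25)&(P[...,1]>-.5)&(P[...,0]>.3)&(P[...,0]<.5)
X=P[m];r=cv2.minAreaRect(X[:,:2].astype(np.float32));print(len(X),r,cv2.boxPoints(r),np.median(X[:,2]))
```

```text
7.925 [0.44498449 0.04464323 0.11479942] [0.4162287  3.66105705 0.60814614] [ 1.19067126 -0.12493072 -0.0664575 ] [-0.52734865 -0.4711442   0.47082339  0.52749586]
521 ((0.41727328300476074, -0.32639482617378235), (0.16530145704746246, 0.15204651653766632), 0.04560874029994011) [[ 0.33456206 -0.25043738]
 [ 0.33468312 -0.40248388]
 [ 0.4999845  -0.40235227]
 [ 0.49986345 -0.25030577]] 0.10318435282767198
```

View pics/top3.png

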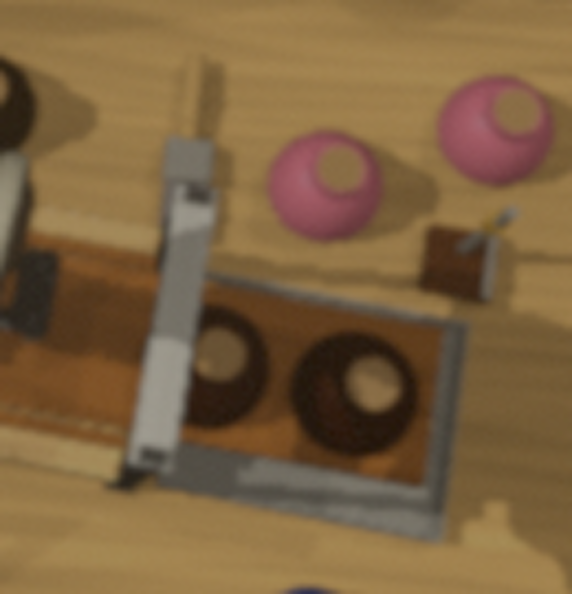

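View pics/side3.png

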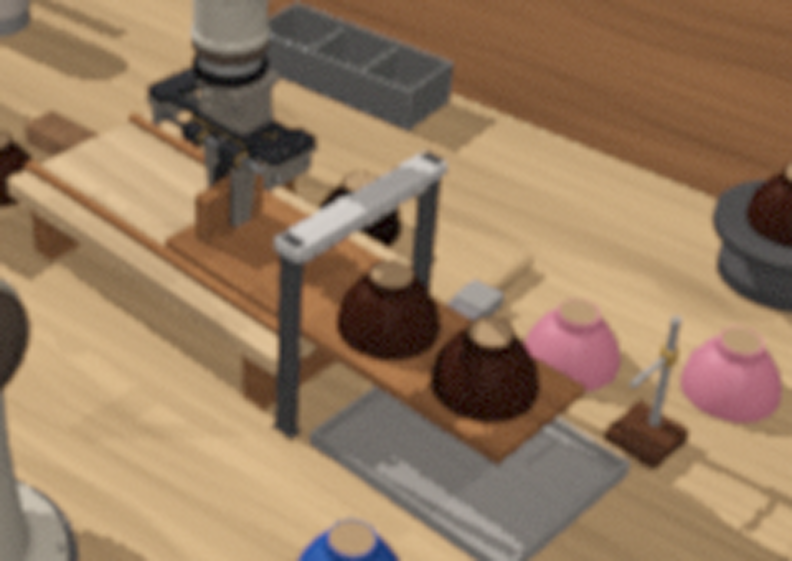

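The board is level with both bowls on it. In the top picture its front edge runs from about (366, 213) to (361, 250), short of the pointer tip at (374.6, 207.6). Next I'll fit this edge precisely in both views.

```bash
cat > edge.py <<'E'
from h import *
al=np.radians(-6.7);ys=np.array([-np.sin(al),np.cos(al)]);xs=np.array([np.cos(al),np.sin(al)])
O=np.array([.4235,-.1364])+.22*ys
f=lambda p:np.array([(p[:2]-O)@xs,(p[:2]-O)@ys])
def edge(c,yexp,h=.104):
    # sample along stand -y at several x, hue/saturation drop = board end
    hsv=cv2.cvtColor(c["image"],cv2.COLOR_RGB2HSV).astype(np.float32)
    sat=hsv[...,1]; out=[]
    for x in np.arange(-.045,.046,.005):
        yy=np.arange(yexp-.02,yexp+.02,.0005)
        W=np.array([np.r_[O+x*xs+y*ys,h] for y in yy]); p=proj(c,W).astype(np.float32)
        v=cv2.remap(sat,p[:,0][None],p[:,1][None],cv2.INTER_LINEAR)[0]
        g=np.gradient(cv2.GaussianBlur(v[None],(0,0),3)[0]); i=np.argmax(abs(g)); out.append((x,yy[i],g[i]))
    return np.array(out)
E
python3 - <<'E'
from edge import *
s,d=pickle.load(open("shot3.pkl","rb"))
print("tcp stand",f(s["position"]))
for n in ("top","side"):
    e=edge(d[n],-.446); print(n,np.median(e[:,1]),e[:,1].round(4))
print("tips",f(ray(d["top"],374.65,207.6,.104)),f(ray(d["side"],371.4,256,.104)))
# pointer centre line top: dist of middle pts
E
```

```text
tcp stand [ 0.00021532 -0.03768657]
top -0.4455 [-0.4455 -0.446  -0.446  -0.445  -0.4465 -0.446  -0.4455 -0.4445 -0.4445
 -0.4445 -0.4455 -0.4455 -0.4455 -0.445  -0.4445 -0.4455 -0.446  -0.4455
 -0.4455]
side -0.454 [-0.4545 -0.4545 -0.454  -0.4545 -0.454  -0.4545 -0.454  -0.453  -0.453
 -0.4545 -0.454  -0.453  -0.4525 -0.4535 -0.454  -0.4535 -0.453  -0.453
 -0.453 ]
tips [ 0.0947833  -0.47493177] [ 0.09772145 -0.47743397]
```

Emit:
drive_tool:
  increments:
    - [-0.02, -0.2, 0, 0, 0, 0]
    - [-0.06, -0.5, 0, 0, 0, 0]
    - [-0.11, -0.9, 0, 0, 0, 0]
    - [-0.15, -1.3, 0, 0, 0, 0]
    - [-0.2, -1.7, 0, 0, 0, 0]
    - [-0.25, -2.1, 0, 0, 0, 0]
    - [-0.29, -2.5, 0, 0, 0, 0]
    - [-0.32, -2.7, 0, 0, 0, 0]
    - [-0.33, -2.8, 0, 0, 0, 0]
    - [-0.33, -2.83, 0, 0, 0, 0]
    - [-0.33, -2.83, 0, 0, 0, 0]
    - [-0.33, -2.83, 0, 0, 0, 0]

```text
clock: 9.52
position: [0.4417, 0.0167, 0.1149]
tcp_rot: [-0.527, -0.471, 0.471, 0.528]
ft_force: [0.6, 6.9, 3.6]
grip_width: 0.0198
```

Run:
```python
from edge import *
from plant import status, imaging
s=status.read_state();d={n:imaging.read_camera(n) for n in ("top","side")}
pickle.dump((s,d),open("shot4.pkl","wb"))
print(s["clock"],s["position"],s["ft_force"],s["ft_torque"],s["grip_width"])
print("tcp stand",f(s["position"]))
for n in ("top","side"):
    e=edge(d[n],-.475); print(n,np.median(e[:,1]),e[:,1].round(4))
# extend edge line to the tip's x, draw
for n,k,b in (("top",6,(325,180,395,265)),("side",6,(300,220,410,300))):
    c=d[n];im=cv2.resize(c["image"][b[1]:b[3],b[0]:b[2],::-1],None,fx=k,fy=k,interpolation=cv2.INTER_CUBIC)
    p=proj(c,np.array([np.r_[O+x*xs-.4745*ys,.104] for x in (.0,.11)]))
    q=((p-np.array(b[:2])+.5)*k).astype(int); cv2.line(im,tuple(map(int,q[0])),tuple(map(int,q[1])),(0,255,0),1)
    cv2.imwrite(f"pics/{n}4.png",im)
P=cloud(d["top"])
loc=((P[...,:2]-O)@np.c_[xs,ys]); m=(abs(loc[...,0])<.05)&(loc[...,1]<-.44)&(loc[...,1]>-.472)&(abs(P[...,2]-.1)<.02)
print("z front",np.median(P[...,2][m]),m.sum())
```

```text
9.525 [0.44171183 0.01665532 0.11488399] [0.57547796 6.86846393 3.63486024] [ 1.44803212 -0.0851886  -0.01399898] 0.019807633412087612
tcp stand [ 0.00023038 -0.06586516]
top -0.4725 [-0.474  -0.4735 -0.472  -0.4725 -0.475  -0.474  -0.4735 -0.47   -0.471
 -0.4725 -0.4575 -0.4725 -0.472  -0.4735 -0.4745 -0.472  -0.473  -0.474
 -0.47  ]
side -0.482 [-0.483  -0.483  -0.4825 -0.482  -0.482  -0.4825 -0.4825 -0.4815 -0.481
 -0.482  -0.482  -0.482  -0.48   -0.4815 -0.4815 -0.481  -0.4815 -0.4825
 -0.4815]
z front 0.10244000424824684 159
```

View pics/top4.png

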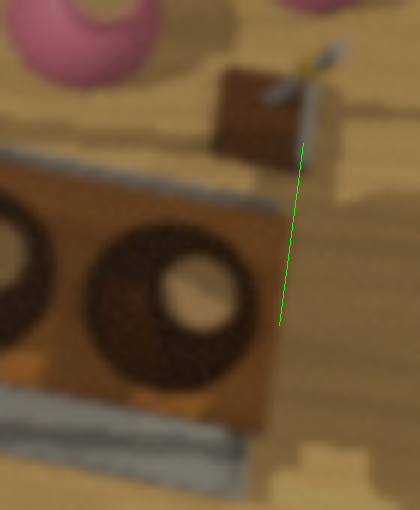

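View pics/side4.png

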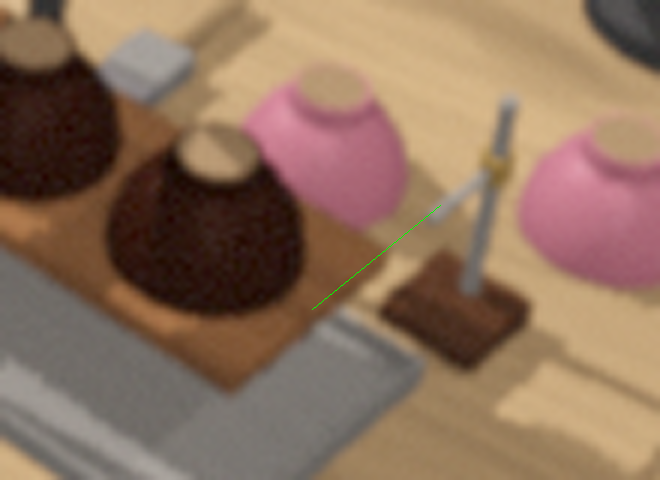

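Run:
```python
from edge import *
s,d=pickle.load(open("shot4.pkl","rb"))
for n in ("top","side"):
  for h in (.104,.09):
    e=edge(d[n],-.475,h); print(n,h,np.median(e[:,1]))
# tip refinement: pointer centreline at several stand-x on z=.104, via side and top brightness/saturation profile
for n in ("top","side"):
    c=d[n];hsv=cv2.cvtColor(c["image"],cv2.COLOR_RGB2HSV).astype(np.float32);sat=hsv[...,1]
    for x in np.arange(.085,.145,.005):
        yy=np.arange(-.50,-.455,.001);W=np.array([np.r_[O+x*xs+y*ys,.1045] for y in yy]);p=proj(c,W).astype(np.float32)
        v=cv2.remap(sat,p[:,0][None],p[:,1][None],cv2.INTER_CUBIC)[0]
        w=np.clip(np.median(v)-25-v,0,None); print(n,round(x,3),v.min().round(),yy[v.argmin()].round(4),(w@yy/w.sum()).round(4) if w.sum()>0 else None)
# stand axis from bar in this view and strips? bar rect
P=cloud(d["top"]);m=(P[...,2]>.22)&(P[...,2]<.245)&(P[...,1]<-.08)&(P[...,1]>-.2)
print(cv2.minAreaRect(P[m][:,:2].astype(np.float32)))
# check yaw of board in wrist view
```

```text
top 0.104 -0.4725
top 0.09 -0.4765
side 0.104 -0.482
side 0.09 -0.475
top 0.085 134.0 -0.5 None
top 0.09 133.0 -0.499 None
top 0.095 101.0 -0.474 -0.4747
top 0.1 62.0 -0.475 -0.4755
top 0.105 58.0 -0.475 -0.4751
top 0.11 54.0 -0.475 -0.4751
top 0.115 57.0 -0.475 -0.4752
top 0.12 56.0 -0.475 -0.4758
top 0.125 58.0 -0.475 -0.4756
top 0.13 58.0 -0.475 -0.4753
top 0.135 59.0 -0.456 -0.4681
top 0.14 54.0 -0.475 -0.4663
side 0.085 93.0 -0.461 None
side 0.09 94.0 -0.46 None
side 0.095 58.0 -0.479 -0.4788
side 0.1 29.0 -0.479 -0.4784
side 0.105 26.0 -0.478 -0.4826
side 0.11 25.0 -0.5 -0.4862
side 0.115 27.0 -0.477 -0.4868
side 0.12 26.0 -0.495 -0.487
side 0.125 24.0 -0.493 -0.4872
side 0.13 26.0 -0.491 -0.4872
side 0.135 35.0 -0.478 -0.483
side 0.14 30.0 -0.479 -0.4784
((0.7774895429611206, -0.13119572401046753), (0.08781402558088303, 0.9166635870933533), 87.03579711914062)
```

Emit:
drive_tool:
  increments:
    - [-0.01, -0.1, 0, 0, 0, 0]
    - [-0.02, -0.2, 0, 0, 0, 0]
    - [-0.03, -0.25, 0, 0, 0, 0]
    - [-0.03, -0.25, 0, 0, 0, 0]
    - [-0.03, -0.25, 0, 0, 0, 0]
    - [-0.03, -0.25, 0, 0, 0, 0]
    - [-0.03, -0.25, 0, 0, 0, 0]
    - [-0.03, -0.25, 0, 0, 0, 0]
    - [-0.03, -0.25, 0, 0, 0, 0]
    - [-0.03, -0.25, 0, 0, 0, 0]

```text
clock: 10.88
position: [0.4414, 0.0142, 0.1149]
tcp_rot: [-0.527, -0.471, 0.471, 0.528]
ft_force: [0.8, 5.6, 3.2]
grip_width: 0.0197
```

Run:
```python
from edge import *
from plant import status, imaging
s=status.read_state();d={n:imaging.read_camera(n) for n in ("top","side")}
print(s["clock"],s["position"],s["ft_force"],s["ft_torque"],s["grip_width"],abs(s["qvel"]).max())
print("tcp stand",f(s["position"]))
print("top",np.median(edge(d["top"],-.477)[:,1]),"tip -.4753 | side",np.median(edge(d["side"],-.479,.09)[:,1]),"tip -.4785")
crop(d["side"],180,120,420,310,3.1,"side5.png")
crop(d["top"],165,140,395,275,3.4,"top5.png")
P=cloud(d["side"])
loc=((P[...,:2]-O)@np.c_[xs,ys])
for a,b in ((-.475,-.455),(-.20,-.10)):
    m=(abs(loc[...,0])<.06)&(loc[...,1]>a)&(loc[...,1]<b)&(abs(P[...,2]-.104)<.008);print("board z",np.median(P[...,2][m]),m.sum())
m=(abs(loc[...,0])<.06)&(loc[...,1]>-.5)&(loc[...,1]<-.2)&(abs(P[...,2]-.169)<.005)
B=loc[m].astype(np.float32);print(cv2.kmeans(B,2,None,(3,50,1e-5),5,cv2.KMEANS_PP_CENTERS)[2])
```

```text
10.875 [0.44143018 0.01417995 0.11489391] [0.76894203 5.64846738 3.21528052] [ 1.48918314 -0.10237087  0.00968405] 0.019655929029076744 0.0010079539730511544
tcp stand [ 0.00023945 -0.06835649]
top -0.4755 tip -.4753 | side -0.477 tip -.4785
board z 0.10395153293778 184
board z 0.10436631562890113 433
[[-0.0046516  -0.41454092]
 [-0.0069683  -0.29786724]]
```

View pics/side5.png

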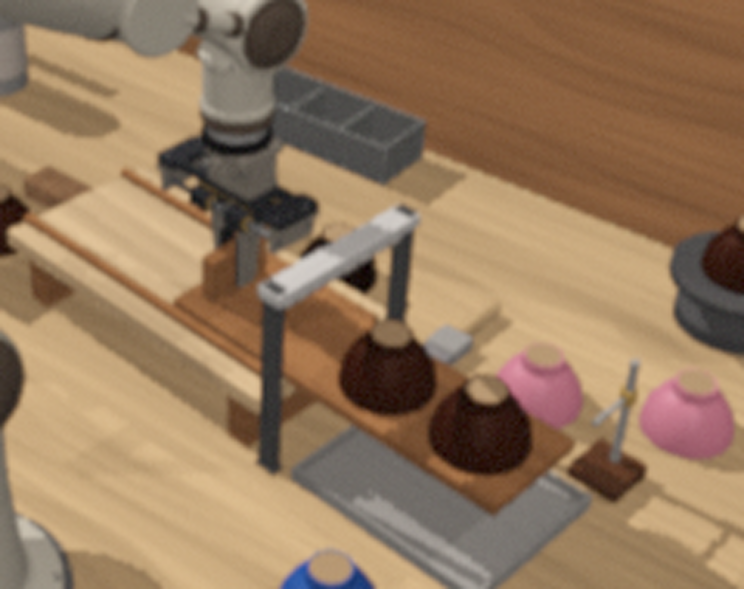

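View pics/top5.png

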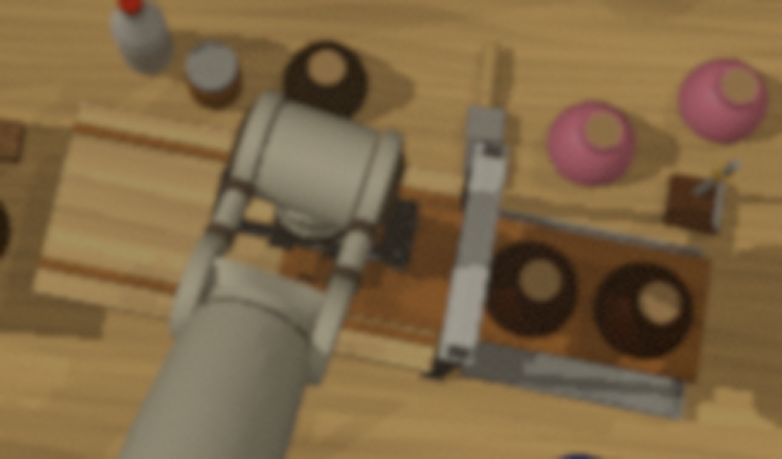

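In both pictures the front edge is in line with the pointer: the edge ends at about (373, 215) in the top view and the tip is at (374.6, 207.6). The bowls are upright, the cleat is held and the bystanders haven't moved.

Run:
```python
from plant import order, status
print(order.hand_in()); s=status.read_state(); print(s["clock"],s["position"],s["grip_width"])
```

```text
the job is handed in; nothing more can be done
None
the job is handed in; nothing more can be done
```

I pinched the board's cleat from above with a 45 N grip and slid the board about 211 mm out along the stand, with both bowls passing under the lamp bar. I handed the job in at about 11 s, still holding the board. No verdict is reported.

**Last checks before handing in:**
- **Front end against the pointer:** the top camera put the front end within 0.2 mm of the pointer and the side camera put it 1.5 mm short. The arm's own position put it about 3 mm past the top camera's pointer reading and level with the side camera's. The limit is 8 mm.
- **Level:** the board's top was at 0.104 m at the front and 0.104 m near the stand.
- **Bowls:** both were upright and in place on the board, 62 mm and 179 mm behind the front end by a rough depth check. Nominal is 70 mm and 185 mm.
- **Grip:** the fingers were closed on the cleat at 19.7 mm with the arm at rest.
- **Bystanders:** none had visibly moved in the last pictures; I checked this by eye and did not measure them.

The two cameras disagree by 2 to 3 mm on absolute positions, about their calibration limit, so I compared the edge and the pointer within each view. No check failed.

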